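# Push a jammed plug out of a hole saw on the knock-out dowel

### The arm

A 7-joint arm with a two-finger parallel gripper is mounted at the origin on the work surface. World frame = base frame: x ahead of the robot, y to its left, z up, the work surface at z = 0. Lengths are in m, angles in rad, forces in N, time in s.
With the tool pointing down it reaches from about 0.425 to 0.925 m from the base axis. Payload 6.8 kg.
Tool frame: the origin (TCP) lies on the front face of the gripper's body, between the roots of the fingers; the fingertips stand 73 mm ahead of it and the grasp point (between the pads) lies 54 mm ahead of it (env.nose_length is the distance from the TCP to the fingertips, in m); z points along the fingers, y is the line along which they close (so a half turn about z gives the same grasp; the last joint's range is limited). The gripper opens to 85 mm and grips with 20 to 120 N. Pads are 22 mm wide; open, the fingers measure 114 mm over their backs; the gripper's body (76 mm by 85 mm) begins 54 mm behind the grasp point. The pads swing forward as they close: fully open they stand 13 mm farther back than shut.
Start: joints at [-1.327, 0.477, 0.022, 1.555, -0.011, 1.109, -0.083], TCP at [0.233, 0.634, 0.304] pointing down, gripper open.
Joint ranges: [-2.96, 2.96], [-0.34, 2.1], [-1.41, 1.46], [0.24, 2.44], [-1.37, 4.51], [0.17, 1.92], [-2.96, 2.96]. Speed limits (rad/s): [2.39, 2.39, 3.14, 3.14, 3.14, 3.14, 3.14].

### API

Orientations are given as a unit quaternion [w, x, y, z].
In Python, from cell import env, kin, camera, calibration, job gives the robot as it stands. The module is installed in compiled form; this text tells all that it offers. Calls block until the motion is done:
- env.reach(position, orientation): joint-space move of the TCP to a pose.
- env.movel(position, velocity=0.15, rot=None, stop_force=None): straight line of the TCP; rot=None keeps the orientation; velocity is the mean speed in m/s. With stop_force (N) it stops when the force on the tool has changed by that much, and returns True; else False.
- env.goto_joints(angles): joint-space move.
- env.grip(opening, f_grip=None): finger opening in m; f_grip is the grip in N (None keeps the last); returns when the fingers have stopped.
- env.dwell(seconds).
- kin.inverse_kinematics(position, orientation): joint angles nearest the present ones, or None.
- env.get_state(): the state.
- camera(name): name is "side" or "top"; returns (picture, depth): 480x640x3 uint8, blue, green, red; 480x640 float32, m along the optical axis (not along the pixel's ray), 0 where there is no reading.
- calibration(name): a dict with "fx", "fy", "cx", "cy" (pixels), "rvec" (rotation vector, rad) and "tvec" (3), from world to camera coordinates, as OpenCV has them. Camera axes: x right, y down, z forward; pixel columns grow to the right and rows downward; lengths in m; the calibration is good to about 2 mm. A picture is of the moment at which its call begins. calibration takes no time and is no camera call.
A pose or a line that the arm cannot do raises env.PlanningError and nothing moves.
- job.job_done(): hands the job in; it is judged then, once.
The state is a dict: "time": time; "qpos": joint angles; "joint_velocities": joint speeds; "joint_torque": joint torques, N m; "tcp_pos": TCP position; "orientation": TCP orientation; "force": force on the tool from outside, world axes, zero at the start; "torque": the same for the moment, N m; "opening": finger opening in m; "gripper_force": force on a finger pad.
Only numpy, scipy, OpenCV 4.12 (cv2) and the standard library are available. Lean on these libraries where they do the work, as an engineer would, in place of code of your own. Each camera call takes 0.05 s, during which the arm holds its last target. There are 200 camera calls.

### The job

A plywood plug is jammed in the small red hole saw: lower the saw, teeth up, onto the upright dowel of the knock-out block so that the dowel finds the hole in the saw's back, then press it down steadily, never ramming it, until the saw stands fully home on the block and the dowel has pushed the plug up proud of the teeth. Then lift the plug off and lay it flat on the floor of the tray's empty compartment, leaving the saw standing on the block and the other things on the bench where they are.

Things in the scene. Friction and masses are not known exactly. Their poses are not given: they have to be found in the camera images.
- saw: small red hole saw, a steel cup 52 mm in outside diameter, 46 mm tall, standing teeth up; walls 2 mm, back plate 6 mm thick at the bottom. Origin: on its axis, half-way up (23 mm above its foot); z points out of the mouth. 0.16 kg. The plug sits jammed in it until pushed up about 26 mm; that takes a steady push of roughly 10 to 15 N, then nearly nothing once it is loose.
- saw_hole (a point): centre of the round access hole, 16 mm in diameter, that goes through the saw's 6 mm back plate; this point lies on the saw's foot (underside), z up the saw's axis. Right above the plate lies the plug.
- plug: round plywood plug, 46 mm in diameter and 18 mm thick, 25 g, with a small dark pilot hole in its centre; at the start it lies jammed on the saw's back plate, its top 22 mm below the teeth, out of the fingers' reach. Origin: its centre, z along its axis.
- block: knock-out block, a brown hardwood block 100 x 80 x 30 mm screwed to the bench, with an upright dowel near its middle. Origin: centre of its underside, z up, x along its 100 mm side. Block and dowel stand pushes up to 60 N; more is ramming and splits the dowel.
- block_top (a point): centre of the block's flat top face, 30 mm above the bench, axes as the block's. When fully home the saw's foot rests on this face, the saw's origin is 53 mm above the bench and the plug stands 12 mm proud of the teeth, still 6 mm deep in the mouth, loose on the dowel's tip.
- dowel_tip_nominal (a point): point on the block's centre line at the height of the dowel's tip, 70 mm above the bench. The pale wooden dowel, 14 mm in diameter, stands 40 mm above the block's top, its tip bevelled over the last 1.5 mm to a flat of 12 mm. It was set by eye and is not tracked: its axis stands 3 to 6 mm from this point, in any direction, differently each time.
- tray: shallow plywood tray 150 x 210 mm, walls 16 mm high and 5 mm thick, floor 5 mm thick, fixed. Origin: centre of its underside, z up. Its +y side is a narrow compartment full of plugs cut earlier, the rest is the empty compartment.
- tray_space (a point): centre of the floor of the tray's empty compartment (floor top 5 mm above the bench), axes as the tray's; the compartment is 140 mm along x and 135 mm along y inside.
- big_saw: larger grey hole saw, empty, 68 mm in diameter, 46 mm tall, standing teeth up; origin on its axis 23 mm above its foot. Not to be disturbed.
- jar: glass jar with black lid, 56 mm in diameter, 75 mm tall, standing; origin at the centre of its underside. Not to be disturbed.
- turned_blank: dark wooden cylinder, 40 mm in diameter, 90 mm tall, standing; origin at the centre of its underside. Not to be disturbed.
There are look-alikes about, which are no part of the job. Several things have the shape of the saw; the one meant has the colours described above.

How it is judged:
On the way:
1. the saw stands fully home on the block over the dowel, and the plug has been pushed up proud of the teeth (z of saw in the frame of block between 0.05 and 0.056 m and horizontal distance between saw and block below 0.012 m and angle between the z axis of saw and the z axis of block, either way round below 0.08 rad and z of plug in the frame of saw above 0.022 m and horizontal distance between plug and saw below 0.006 m), for 0.2 s.
At the end, for the whole second after the job is handed in: The plug lies flat (within 7 degrees) on the floor of the tray's empty compartment, at rest; the saw stands upright, fully home on the block within 3 mm, over the dowel, at rest (z of saw in the frame of block between 0.05 and 0.056 m and horizontal distance between saw and block below 0.012 m and angle between the z axis of saw and the z axis of block, either way round below 0.08 rad and x of plug in the frame of tray_space between -0.049 and 0.049 m and y of plug in the frame of tray_space between -0.047 and 0.047 m and z of plug in the frame of tray_space below 0.012 m and angle between the z axis of plug and the z axis of tray, either way round below 0.12 rad and linear speed of each of plug, saw below 0.02 m/s); the robot touches nothing.
It fails at once if the saw or plug is rammed on the block or its dowel with more than 60 N (contact force between any of saw, plug and block above 60 N).
It fails at once if the larger saw, the jar or the wooden cylinder is moved by more than 15 mm (distance of any of big_saw, jar, turned_blank from where it was at the start of the episode above 0.015 m).
It also fails if it takes over 72 s, if anything falls off the work surface, if the arm or the gripper's body presses on something with over 40 N, if the wrist force passes 120 N, or if a joint passes its speed limit or range.

## Working session

There is one attempt and no reset: what is moved stays moved. The work goes in short steps, each a Python script; the robot and the scene stay as the last script left them, time stands still between calls to the robot, and variables do not carry over. Pictures are saved under pics/ and viewed, at most 10 in all, crops included, and the job is handed in when it is done.

```bash
mkdir -p pics; cat > h.py <<'E'
import numpy as np, cv2
from cell import env, kin, camera, calibration, job
def cal(n):
    c=calibration(n); R=cv2.Rodrigues(np.array(c['rvec'],float))[0]; t=np.array(c['tvec'],float).ravel()
    return c,R,t
def ray(n,u,v,z):
    c,R,t=cal(n); d=R.T@np.array([(u-c['cx'])/c['fx'],(v-c['cy'])/c['fy'],1]); o=-R.T@t
    return o+d*(z-o[2])/d[2]
def cloud(n,depth):
    c,R,t=cal(n); v,u=np.mgrid[:480,:640]
    P=np.stack([(u-c['cx'])/c['fx']*depth,(v-c['cy'])/c['fy']*depth,depth],-1)
    return (P-t)@R
def proj(n,p):
    c,R,t=cal(n); q=R@np.array(p)+t; return q[0]/q[2]*c['fx']+c['cx'],q[1]/q[2]*c['fy']+c['cy']
E
python3 - <<'E'
from h import *
for n in('top','side'):
    p,d=camera(n); cv2.imwrite(f'pics/{n}0.png',p); np.savez(f'{n}0.npz',p=p,d=d)
    c,R,t=cal(n); print(n,c['fx'],-R.T@t,R[2])
s=env.get_state();print(s['time'],s['orientation'],s['force'])
E
```

```text
top 574.509955175346 [ 0.52115748 -0.06373236  1.16147897] [ 0.06122509 -0.00424473 -0.99811496]
side 446.66727323578573 [0.44827421 0.64854077 0.7450252 ] [ 0.14095404 -0.69896731 -0.70112528]
0.1 [-9.07973259e-05  1.74990889e-01  9.84569700e-01 -8.28846128e-04] [ 0.04751025 -0.27564425 -0.37552294]
```

View pics/top0.png

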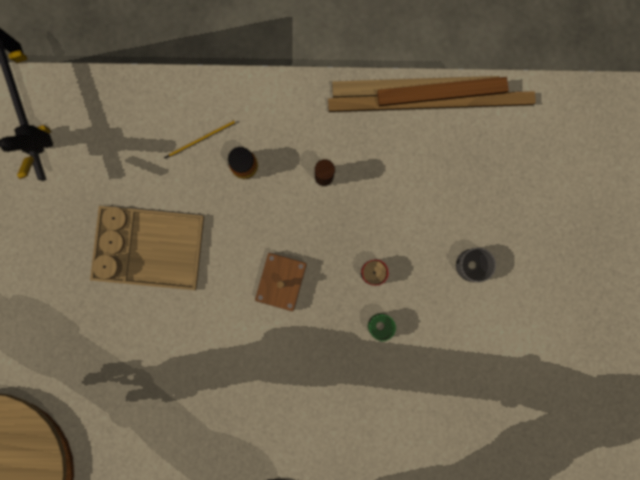

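View pics/side0.png

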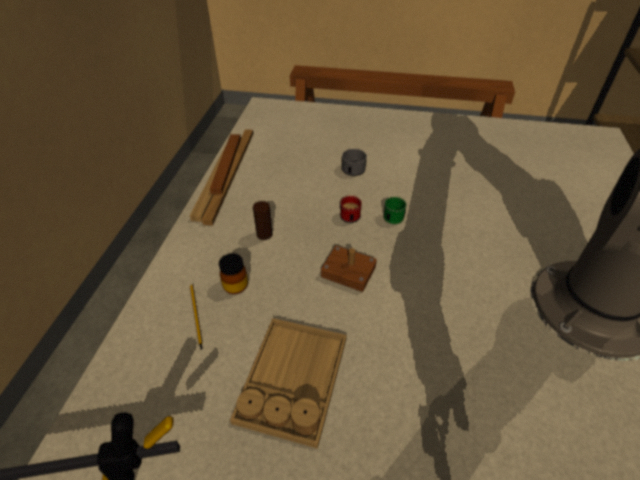

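```bash
python3 - <<'E'
from h import *
T=np.load('top0.npz');S=np.load('side0.npz')
def crop(p,u,v,w=25,s=12): return cv2.resize(p[v-w:v+w,u-w:u+w],None,fx=400/(2*w),fy=400/(2*w),interpolation=cv2.INTER_NEAREST)[:300] if 0 else cv2.resize(p[v-w*3//4:v+w*3//4,u-w:u+w],(400,300),interpolation=cv2.INTER_NEAREST)
g=np.vstack([np.hstack([crop(T['p'],375,272,32),crop(T['p'],282,281,40)]),np.hstack([crop(S['p'],350,209,32),crop(S['p'],348,265,40)])])
cv2.imwrite('pics/crop0.png',g)
for n,D in(('top',T),('side',S)):
    C=cloud(n,D['d'])
    hsv=cv2.cvtColor(D['p'],cv2.COLOR_BGR2HSV)
    for nm,(u,v) in dict(top=dict(saw=(375,272),green=(381,326),big=(474,264),block=(281,268),traycomp=(165,247),jar=(242,160),blank=(325,170)),side=dict(saw=(350,205),green=(395,205),big=(353,157),block=(340,272),dowel=(349,250),tray=(300,355),jar=(232,262),blank=(262,205)))[n].items():
        print(n,nm,C[v,u].round(3),hsv[v,u])
    d0=D['d'];print((d0==0).mean())
E
```

```text
top saw [ 0.528 -0.188  0.023] [ 17 113  81]
top green [ 0.42  -0.203  0.   ] [21 65 75]
top big [ 0.547 -0.39   0.003] [20 66 81]
top block [ 0.533 -0.002  0.027] [ 13 159 101]
top traycomp [0.572 0.233 0.004] [ 18 126 125]
top jar [0.738 0.073 0.074] [10 38 20]
top blank [ 0.718 -0.085  0.09 ] [ 11 190  51]
0.003857421875
side saw [ 0.528 -0.199  0.023] [ 17 164 112]
side green [ 0.418 -0.222  0.02 ] [ 64 219  63]
side big [ 0.548 -0.413  0.019] [13 50 61]
side block [0.519 0.029 0.03 ] [ 13 213  85]
side dowel [ 0.506 -0.001  0.069] [ 16 172  92]
side tray [0.564 0.224 0.007] [ 18 164 118]
side jar [0.734 0.082 0.076] [45 46 11]
side blank [ 0.717 -0.085  0.09 ] [ 11 200  42]
0.004016927083333333
```

View pics/crop0.png

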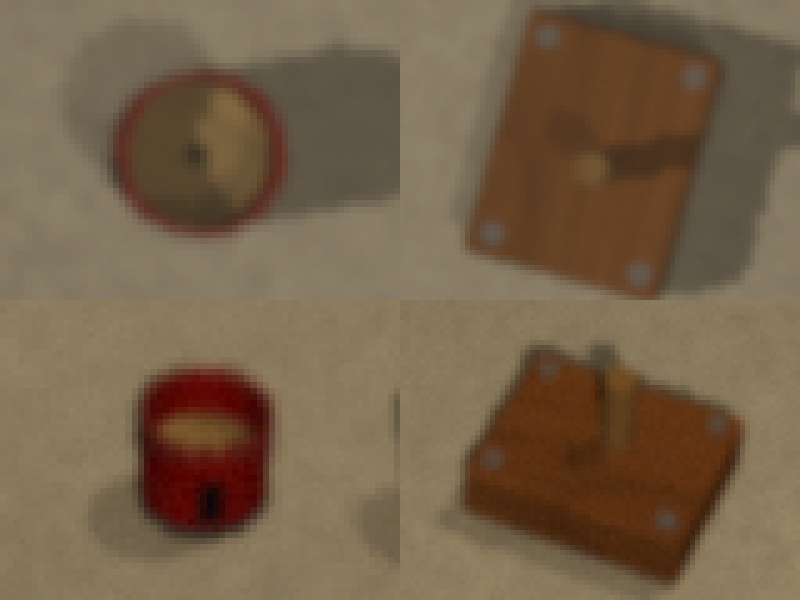

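```bash
cat > meas.py <<'E'
from h import *
T=np.load('top0.npz');S=np.load('side0.npz')
def red(D):
    h,s,v=cv2.split(cv2.cvtColor(D['p'],cv2.COLOR_BGR2HSV)); 
    return (((h<8)|(h>172))&(s>110)&(v>40)).astype(np.uint8)
def comp(m,u,v,r):
    k=np.zeros_like(m);cv2.circle(k,(u,v),r,1,-1);m=m*k
    return max(cv2.findContours(m,0,cv2.CHAIN_APPROX_NONE)[0],key=cv2.contourArea)
c=comp(red(T),375,272,25); e=cv2.fitEllipse(c); print('saw top ell',e, ray('top',*e[0],.046))
c=comp(red(S),350,209,25); x,y,w,h=cv2.boundingRect(c); print('side red box',x,y,w,h)
# foot/top centre predicted in the side view from the top estimate
p=ray('top',*e[0],.046); print('proj side rim ctr',proj('side',p), proj('side',p*[1,1,0]))
# side: upper rim half-ellipse: use extreme left/right of rim
for n,D,b in(('top',T,(281,281)),('side',S,(348,262))):
    P=cloud(n,D['d']); 
    m=((P[...,2]>.045)&(P[...,2]<.085)).astype(np.uint8); k=np.zeros_like(m);cv2.circle(k,b,25,1,-1);m*=k
    print(n,'high pts',m.sum(),P[m>0].mean(0),P[m>0].max(0))
    h,s,v=cv2.split(cv2.cvtColor(D['p'],cv2.COLOR_BGR2HSV)); 
    if n=='top':
        m=((h>=15)&(h<30)&(v>70)).astype(np.uint8);k[:]=0;cv2.circle(k,(281,284),10,1,-1);m*=k
        ys,xs=np.nonzero(m);print('dowel px',len(xs),xs.mean(),ys.mean(),ray('top',xs.mean(),ys.mean(),.07)); print(v[276:292,272:290]);print(h[276:292,272:290])
    else: print(h[240:262,340:362]);print(v[240:262,340:362])
    # block top from depth
    m=((P[...,2]>.022)&(P[...,2]<.040)).astype(np.uint8);k[:]=0;cv2.circle(k,b,42,1,-1);m*=k
    q=P[m>0]; r=cv2.minAreaRect((q[:,:2]*1000).astype(np.float32)); print(n,'block',r)
    ct=(214,247) if 0 else None
    m=((P[...,2]>.011)&(P[...,2]<.03)&(P[...,1]>.11)&(P[...,1]<.4)&(P[...,0]>.42)&(P[...,0]<.66)); r=cv2.minAreaRect((P[m][:,:2]*1000).astype(np.float32)); print(n,'tray',r)
E
python3 meas.py
```

```text
saw top ell ((370.2970275878906, 270.8186950683594), (27.444419860839844, 34.83454895019531), 103.65128326416016) [ 0.52967449 -0.17633219  0.046     ]
side red box 340 196 21 26
proj side rim ctr (np.float64(348.6056185181414), np.float64(203.61832935549575)) (np.float64(347.7934538713489), np.float64(217.78457232023118))
top high pts 47 [ 0.50219746 -0.00449605  0.06801537] [0.50792566 0.00275883 0.0745161 ]
dowel px 51 280.4117647058824 284.0980392156863 [ 0.50207009 -0.00380894  0.07      ]
[[ 86  85  85  87  87  87  87  90  95  98 101 104 105 104 102  98  97 100]
 [ 86  85  85  87  87  86  86  89  92  97 101 103 105 104 102  99  97 100]
 [ 88  86  86  87  87  85  86  87  89  93  99 102 104 102 101  97  96  98]
 [ 90  88  86  87  87  87  87  87  88  91  96  97  96  94  92  89  89  91]
 [ 92  90  88  88  88  89  88  89  89  89  90  87  83  82  79  78  78  80]
 [ 94  93  91  90  91  92  95  97  97  94  87  78  74  73  73  72  73  75]
 [ 96  97  96  95  97  99 102 106 107 103  94  81  72  70  71  71  73  74]
 [ 97  99  99  99 102 105 108 111 112 111 103  89  75  69  70  72  74  75]

[... 4911 characters left out ...]
0  98  96]
 [ 94  94  92  94  92  93  91  83  73  79  90  94  94  90  86  93  94  95
   95  99  98  98]
 [ 95  93  93  95  93  89  93  86  75  80  88  94  93  90  88  92  94  97
   96  98  95  96]
 [ 97  97  95  96  95  95  94  87  76  81  90  94  92  88  86  90  94  98
   94  96  96  95]
 [ 95  95  97  96  97  96  93  88  82  80  89  92  93  87  84  89  91  95
   94  98  95  98]
 [ 95  92  96  93  91  94  95  88  77  84  94  95  91  84  82  90  97  93
   95  96  97  95]]
side block ((504.59075927734375, 1.8079071044921875), (83.02833557128906, 100.67620849609375), 74.48058319091797)
side tray ((568.80322265625, 269.7715759277344), (212.90255737304688, 150.58670043945312), 85.33505249023438)
```

```bash
python3 - <<'E'
from h import *
for n,b in(('top',(375,272)),('side',(350,207))):
    D=np.load(n+'0.npz');p=D['p'].astype(int)
    m=((p[...,2]-p[...,1]>22)&(p[...,2]>1.35*p[...,1])&(p[...,1]<1.25*p[...,0]+8)).astype(np.uint8)
    k=np.zeros_like(m);cv2.circle(k,b,24,1,-1);m*=k
    ys,xs=np.nonzero(m); print(n,m.sum(),xs.min(),xs.max(),ys.min(),ys.max())
    hull=cv2.convexHull(np.stack([xs,ys],1).astype(np.float32))
    if n=='top':
        e=cv2.fitEllipse(hull);print(e,ray(n,*e[0],.046),cv2.minEnclosingCircle(hull))
    P=cloud(n,D['d']);q=(P[...,2]>.040)&(P[...,2]<.052)&(k>0)
    Q=P[q]; (c,r)=cv2.minEnclosingCircle((Q[:,:2]*1000).astype(np.float32)); print('depth rim',len(Q),c,r,Q.mean(0))
p=[.528,-.190,.046]
print(proj('top',p),proj('side',p),proj('side',[.528,-.190,0]))
for y in(-.19,): 
  for q in([0,0,1,0],[0,.175,.985,0],[0,1,0,0]):
    print(q,[kin.inverse_kinematics(P,q) for P in([.528,y,.083],[.5015,-.002,.113],[.567,.235,.09])])
E
```

```text
top 178 361 388 259 285
((374.6886901855469, 272.0500183105469), (26.227245330810547, 28.051969528198242), 86.25580596923828) [ 0.52740553 -0.18487164  0.046     ] ((374.5, 272.0), 14.080227851867676)
depth rim 109 (526.9056396484375, -186.1099395751953) 26.467546463012695 [ 0.52769116 -0.18576594  0.04566839]
side 401 340 361 195 221
depth rim 96 (526.5396728515625, -182.6434326171875) 27.906585693359375 [ 0.52598909 -0.18230278  0.0437105 ]
(np.float64(377.33345406296155), np.float64(271.77896188090386)) (np.float64(350.0472599877586), np.float64(200.1187591222853)) (np.float64(349.20032883524226), np.float64(214.2679223989187))
[0, 0, 1, 0] [array([ 0.01407797,  0.61543026,  0.28622537,  1.99445987, -0.30559523,
        0.57252705,  2.07991561]), array([-0.31673531,  0.48756049,  0.24296904,  2.12279861, -0.21593529,
        0.55392481,  1.65407637]), array([-0.55019933,  0.64454856,  0.07495121,  1.85326464, -0.07475952,
        0.64647365,  1.14026568])]
[0, 0.175, 0.985, 0] [array([-0.04883118,  0.62915213,  0.37005455,  1.99871233, -0.39676359,
        0.58325218,  1.81065671]), array([-0.35220542,  0.49239526,  0.28757955,  2.12511831, -0.2567853 ,
        0.55617936,  1.34131401]), array([-0.59878239,  0.64810761,  0.14061468,  1.85685562, -0.14097562,
        0.64618311,  0.84554831])]
[0, 1, 0, 0] [array([-0.18466017,  0.67472858,  0.55701614,  2.00752248, -0.5994368 ,
        0.62531646, -0.79688536]), array([-0.60124039,  0.5588117 ,  0.61311074,  2.14045705, -0.5660465 ,
        0.60510405, -1.15261548]), array([-0.87822477,  0.71533313,  0.5318589 ,  1.87660646, -0.54417604,
        0.69771636, -1.59681973])]
```

```bash
python3 - <<'E'
from h import *
q=[0,0,1,0]
env.reach([.527,-.184,.20],q)
env.movel([.527,-.184,.083],.12)
print(env.grip(0.045,80)); s=env.get_state();print(s['time'],s['opening'],s['gripper_force'],s['tcp_pos'],s['force'])
env.movel([.527,-.184,.19],.12)
env.movel([.5015,-.002,.19],.15)
env.movel([.5015,-.002,.160],.05)
s=env.get_state();print(s['time'],s['opening'],s['gripper_force'],s['tcp_pos'],s['force'])
P=[camera(n) for n in('top','side')]
np.savez('s1.npz',p=P[1][0],d=P[1][1])
g=np.hstack([cv2.resize(P[0][0][215:345,220:350],(400,400)),cv2.resize(P[1][0][190:320,285:415],(400,400))])
cv2.imwrite('pics/c1.png',g)
E
```

```text
False
4.7167 0.04947375093345687 83.35070299224753 [ 0.52754775 -0.18425824  0.08397485] [-0.56383728  0.9111185   5.83306225]
7.8833 0.049417032320327466 82.9013322564424 [ 0.50159135 -0.00207577  0.15997901] [-0.78712376  0.33442695 -2.21020976]
```

View pics/c1.png

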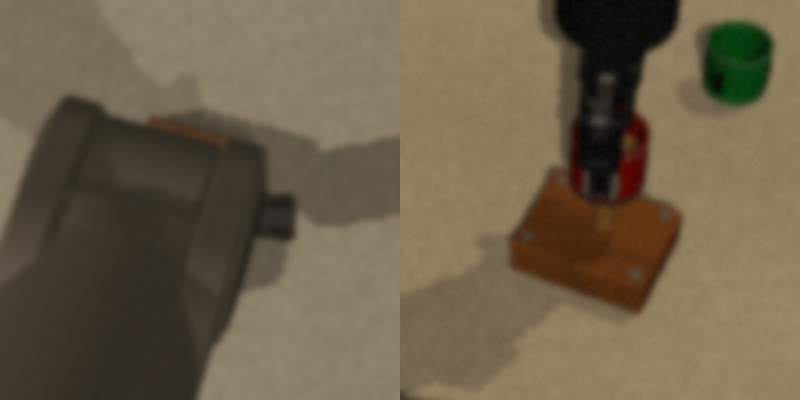

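```bash
python3 - <<'E'
from h import *
D=np.load('s1.npz');p=D['p'].astype(int)
m=((p[...,2]-p[...,1]>22)&(p[...,2]>1.6*p[...,1])&(p[...,1]<1.25*p[...,0]+8)).astype(np.uint8);m[:,:335]=0;m[:220]=0;m[260:]=0;m[:,372:]=0
for v in range(226,258,2):
    x=np.nonzero(m[v])[0]; print(v,x.min() if len(x) else 0,x.max() if len(x) else 0, end=' | ')
print()
for P in([.5015,-.002,.123],[.5015,-.002,.077],[.5015,-.002,.05],[.5275,-.002,.1],[.4755,-.002,.1],[.4755,-.002,.123]): print(P,np.round(proj('side',P),1))
h,s,v=cv2.split(cv2.cvtColor(D['p'],cv2.COLOR_BGR2HSV))
print(h[256:268,340:362]);print(v[256:268,340:362])
E
```

```text
226 0 0 | 228 360 363 | 230 341 364 | 232 341 365 | 234 342 365 | 236 341 365 | 238 341 364 | 240 341 364 | 242 340 364 | 244 340 364 | 246 340 364 | 248 340 363 | 250 342 363 | 252 343 362 | 254 348 359 | 256 0 0 | 
[0.5015, -0.002, 0.123] [352.5 231.2]
[0.5015, -0.002, 0.077] [351.4 247.1]
[0.5015, -0.002, 0.05] [350.8 256. ]
[0.5275, -0.002, 0.1] [339.3 237.7]
[0.4755, -0.002, 0.1] [364.6 240.9]
[0.4755, -0.002, 0.123] [365.4 232.8]
[[12 13 12 13 13 12 13 11 12 14 12 13 11 11 12 11 10 11 12 12 12 13]
 [12 12 13 13 12 14 13 13 14 15 15 16 15 16 14 13 13 12 12 13 12 13]
 [13 12 13 13 12 12 13 13 14 15 16 16 15 15 14 13 13 12 13 13 12 12]
 [12 13 12 13 13 13 13 13 14 15 16 16 16 17 14 15 12 13 13 13 12 12]
 [13 12 13 12 13 13 13 13 16 14 15 16 16 17 15 14 13 13 13 13 13 13]
 [12 12 12 12 13 13 13 13 16 16 16 16 16 15 14 13 13 13 13 14 12 12]
 [12 12 14 12 13 12 12 12 15 16 15 16 15 15 14 13 13 13 13 13 13 13]
 [12 12 13 12 12 13 13 12 14 16 15 16 15 14 14 14 13 13 13 13 12 13]
 [13 13 13 12 14 13 14 13 13 14 15 15 16 14 13 13 13 13 13 13 13 12]
 [13 12 13 13 13 13 13 13 12 13 14 13 1
[... 585 characters left out ...]
0  99  97  88  89  90  96  96
   96 100  99  97]
 [ 78  78  79  79  79  79  82  78  77  86  96  99  97  89  87  96  96  96
   98 100  98  98]
 [ 77  77  76  81  76  79  79  78  80  86  97  98  95  90  89  95 100  96
  101  99 100  99]
 [ 76  76  78  79  78  75  75  81  79  87  96  94  94  94  93  96 100 100
  100 100  98 101]
 [ 74  75  77  77  77  74  75  77  81  87  90  94  93  91  91  97  96 102
  100  98  99 101]
 [ 77  76  76  77  75  80  76  76  79  86  87  87  87  87  93  98  97  98
   99  98  99  98]
 [ 75  77  77  76  76  77  77  80  81  82  83  81  83  86  92  96  95  97
   97  97  97  97]
 [ 75  74  73  77  76  75  77  78  77  79  81  78  84  89  96  97  98  99
   97  98  95  98]]
```

```bash
python3 - <<'E'
from h import *
r=env.movel([.5015,-.002,.142],.015,stop_force=4)
s=env.get_state();print(r,s['time'],s['opening'],s['tcp_pos'],s['force'],s['torque'])
E
```

```text
True 8.8 0.049644158752391795 [ 0.50151172 -0.00206661  0.14742522] [0.50398375 0.79574682 2.36023753] [ 0.01501062 -0.09706564 -0.06003782]
```

```bash
python3 - <<'E'
from h import *
r=env.movel([.5015,-.002,.111],.012,stop_force=22)
s=env.get_state();print(r,s['time'],s['opening'],s['tcp_pos'],s['force'],s['torque'])
E
```

```text
True 11.3083 0.04966281412941044 [ 0.50135993 -0.00222627  0.11395791] [-1.45494812 -0.05304709  5.97692583] [-0.01549712  0.00839068 -0.04076821]
```

```bash
python3 - <<'E'
from h import *
env.grip(0.08); 
p=env.get_state()['tcp_pos']
env.movel([p[0],p[1],.26],.15); env.movel([.50,.25,.26],.25)
s=env.get_state();print(s['time'],s['opening'],s['force'])
for n,b in(('top',(281,281)),('side',(350,240))):
    p,d=camera(n); np.savez(n+'2.npz',p=p,d=d)
    globals()['c'+n]=cv2.resize(p[b[1]-35:b[1]+35,b[0]-35:b[0]+35],(400,400))
    P=cloud(n,d); k=np.hypot(P[...,0]-.502,P[...,1])<.035
    m=k&(P[...,2]>.081)&(P[...,2]<.1); Q=P[m]; print(n,'plugtop',len(Q),Q.mean(0),cv2.minEnclosingCircle((Q[:,:2]*1000).astype(np.float32)))
    m=k&(P[...,2]>.068)&(P[...,2]<.080); Q=P[m]; print('rim',len(Q),cv2.minEnclosingCircle((Q[:,:2]*1000).astype(np.float32)))
cv2.imwrite('pics/c2.png',np.hstack([ctop,cside]))
E
```

```text
14.0 0.0801568952896357 [0.05398094 0.55041103 0.13399122]
top plugtop 473 [ 0.50170309 -0.00333436  0.08762114] ((501.6549987792969, -3.3199853897094727), 22.841327667236328)
rim 106 ((500.8442077636719, -3.3053460121154785), 26.43507194519043)
side plugtop 0 [nan nan nan] ((0.0, 0.0), 0.0)
rim 0 ((0.0, 0.0), 0.0)<stdin>:10: RuntimeWarning: Mean of empty slice.
  ret = um.true_divide(
```

View pics/c2.png

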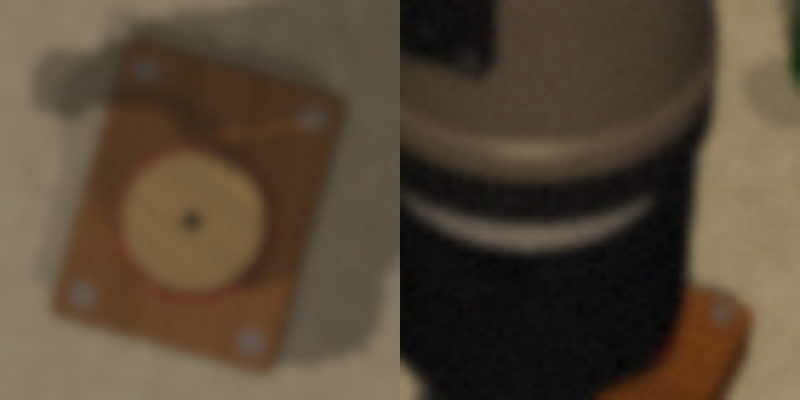

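```bash
python3 - <<'E'
from h import *
print(env.nose_length)
q=[0,0,1,0]; x,y=.5015,-.0026
env.reach([x,y,.22],q); env.grip(.062)
r=env.movel([x,y,.150],.06,stop_force=6); print(r,env.nose_length)
env.grip(.040,30); s=env.get_state();print(s['time'],s['opening'],s['gripper_force'],s['tcp_pos'],s['force'])
env.movel([x,y,.20],.04); s=env.get_state();print(s['opening'],s['gripper_force'],s['force'])
env.movel([.5667,.2356,.20],.2)
for n in('top','side'):
    p,d=camera(n); np.savez(n+'3.npz',p=p,d=d); cv2.imwrite(f'pics/{n}3.png',p)
S=np.hstack([cv2.resize(np.load('top3.npz')['p'][180:320,80:320],(480,280)),cv2.resize(np.load('side3.npz')['p'][230:460,190:390],(320,280))])
cv2.imwrite('pics/c3.png',S); print(env.get_state()['time'])
E
```

```text
0.0726
False 0.0726
17.025 0.04442789348317531 30.02090960741043 [ 0.50188089 -0.00256375  0.1505648 ] [ 0.12513388 -0.48931351  4.83055749]
0.0447534540199631 30.570634603500366 [ 0.09200726 -0.26111111  0.68379777]
19.9083
```

View pics/c3.png

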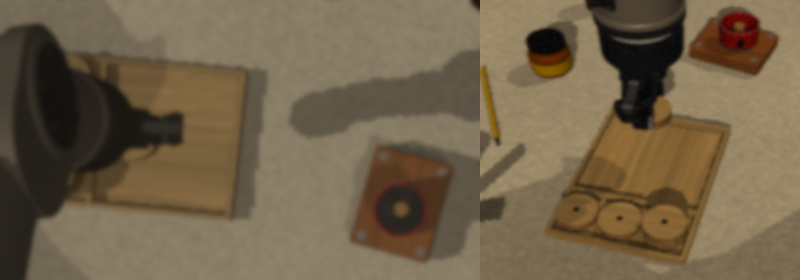

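The plug is in the gripper and visible behind the finger at about (660,110) in the crop. The saw stands on the block with the dowel showing through it at (400,208). Next I place the plug.

```bash
python3 - <<'E'
from h import *
x,y=.5667,.2356
env.movel([x,y,.095],.1); r=env.movel([x,y,.080],.015,stop_force=4)
s=env.get_state();print(r,s['tcp_pos'],s['force'])
env.grip(.064); env.movel([x,y,.25],.1); env.movel([x,-.05+.0,.32],.25) if 0 else env.reach([.45,.45,.30],[0,0,1,0])
s=env.get_state();print(s['time'],s['force'])
for n,c in(('top',(.5693,.2668)),('side',(.5693,.2698))):
    p,d=camera(n); P=cloud(n,d)
    m=(P[...,2]>.016)&(P[...,2]<.035)&(abs(P[...,0]-.567)<.05)&(abs(P[...,1]-.2356)<.05); Q=P[m]
    print(n,len(Q),Q.mean(0),cv2.minEnclosingCircle((Q[:,:2]*1000).astype(np.float32)))
    A=np.c_[Q[:,:2],np.ones(len(Q))]; print('slope',np.linalg.lstsq(A,Q[:,2],rcond=None)[0][:2])
    m=(np.hypot(P[...,0]-.5015,P[...,1]+.0026)<.032)&(P[...,2]>.066)&(P[...,2]<.085); print('saw rim',P[m].mean(0),m.sum())
    b=(220,240) if n=='top' else (310,330)
    globals()['c'+n]=cv2.resize(p[b[1]-110:b[1]+110,b[0]-110:b[0]+110],(400,400))
cv2.imwrite('pics/c4.png',np.hstack([ctop,cside]))
E
```

```text
True [0.56666659 0.23560302 0.08572091] [-0.78980026 -0.25940261  5.14920093]
24.8833 [ 0.29261018 -0.43825628 -0.059618  ]
top 435 [0.56656245 0.23377652 0.02269669] ((566.7034301757812, 234.0611114501953), 23.534839630126953)
slope [0.00398796 0.00268838]
saw rim [ 0.50115225 -0.0030929   0.07369247] 155
side 494 [0.56479013 0.23936749 0.02238988] ((565.5958251953125, 237.61471557617188), 24.192455291748047)
slope [ 0.00927109 -0.02205958]
saw rim [nan nan nan] 0<stdin>:12: RuntimeWarning: Mean of empty slice.
  ret = um.true_divide(
```

View pics/c4.png

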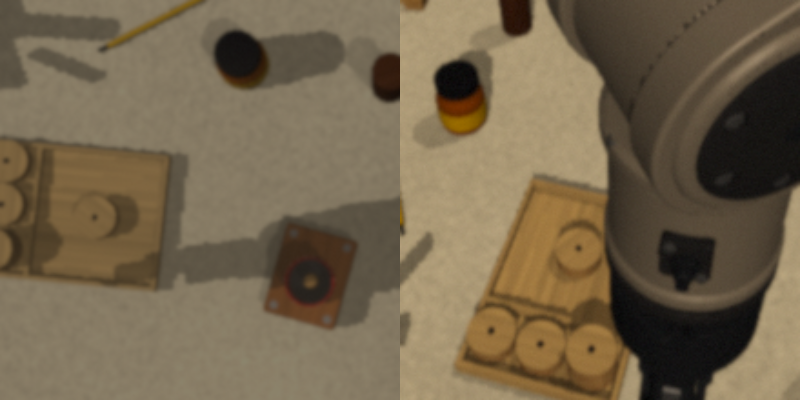

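The plug lies flat in the empty compartment at (97,216), with its top at 22.7 mm against an expected 23 mm. The saw is still home on the block at (310,282), and nothing is touching the robot.

```bash
python3 -c "
from h import *
print(job.job_done())"
```

```text
the job is handed in; nothing more can be done
None
```

The job is handed in: in the last pictures the saw stood home on the block over the dowel and the plug lay flat in the tray's empty compartment, after about 25 s of the 72 s allowed; `job_done()` returned no verdict.

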